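Tally the next bowl and present its tea tin

ROBOT

A 6-joint arm with a two-finger parallel gripper is mounted at the origin on the work surface. World frame = base frame: x ahead of the robot, y to its left, z up, the work surface at z = 0. Lengths are in mm, angles in rad, forces in N, time in s.
With the tool pointing down it reaches from about 250 to 725 mm from the base axis. Payload 4 kg.
Tool frame: the origin (TCP) lies between the finger pads; the fingertips stand 11 mm ahead of it and the grasp point (between the pads) lies 8 mm behind it; z points along the fingers, y is the line along which they close (so a half turn about z gives the same grasp; the last joint's range is limited). The gripper opens to 85 mm and grips with 20 to 120 N. Pads are 22 mm wide; open, the fingers measure 114 mm over their backs; the gripper's body (76 mm by 85 mm) begins 54 mm behind the grasp point. The pads swing forward as they close: fully open they stand 13 mm farther back than shut.
Start: joints at [1.2, 0.241, 0.005, 1.335, 0, 1.571], TCP at [181.179, 466.019, 242.306] pointing down, gripper open.
Joint ranges: [-2.72, 2.72], [-1.05, 1.87], [-1.09, 1.28], [-1.99, 2.15], [-1.42, 1.44], [-3.14, 3.14]. Speed limits (rad/s): [2.79, 2.79, 3.14, 3.14, 3.14, 3.14].

INTERFACE

Orientations are given as a unit quaternion [x, y, z, w].
In Python, from workcell import robot gives the robot as it stands. The module is installed in compiled form; this text tells all that it offers. Calls block until the motion is done:
- robot.move_to(position, orientation): joint-space move of the TCP to a pose.
- robot.movel(position, frame=None, v=150, until_force=None): straight line of the TCP; frame=None keeps the orientation; v is the mean speed in mm/s. With until_force (N) it stops when the force on the tool has changed by that much, and returns True; else False.
- robot.move_joints(angles): joint-space move.
- robot.grip(opening, newtons=None): finger opening in mm; newtons is the grip in N (None keeps the last); returns when the fingers have stopped.
- robot.sleep(seconds).
- robot.ik(position, orientation): joint angles nearest the present ones, or None.
- robot.get_obs(): the state.
- robot.read_camera(name): name is "side" or "top"; returns a dict with "color" (400x640x3 uint8, red, green, blue), "K" (3x3 intrinsics, pixels), "extrinsics" (4x4, takes a point from camera to world coordinates). Camera axes: x right, y down, z forward; pixel columns grow to the right and rows downward; lengths in mm; the calibration is good to about 2 mm. A picture is of the moment at which its call begins. There is no depth.
A pose or a line that the arm cannot do raises robot.PlanningError and nothing moves.
- robot.finish_job(): hands the job in; it is judged then, once.
The state is a dict: "time": time; "joints": joint angles; "qd": joint speeds; "joint_efforts": joint torques, N m; "ee_pos": TCP position; "tool_rot": TCP orientation; "wrist_force": force on the tool from outside, world axes, zero at the start; "wrist_torque": the same for the moment, N m; "opening": finger opening in mm; "finger_force": force on a finger pad.
Only numpy, scipy, OpenCV 4.12 (cv2) and the standard library are available. Lean on these libraries where they do the work, as an engineer would, in place of code of your own. Each camera call takes 0.05 s, during which the arm holds its last target. There are 200 camera calls.

TASK

Tally the next bowl of tea: swing the counter's sprung lever all the way to its stop and let it spring back to rest. Then gently turn the tea carousel until the red tin faces front, squarely in line with the brass pointer, without the robot touching the red tin. Finish while still gripping the carousel there, holding it still for the scoop (do not let go), and leave everything else around where it stands.

Things in the scene. Friction and masses are not known exactly. Their poses are not given: they have to be found in the camera images.
- stand: fixed round wooden foot of the tea carousel, 216 mm diameter; origin at the centre of its underside on the work surface, on the vertical turning axis. A brass pointer (20 mm wide, 12 mm high) sticks out along its -x axis to 170 mm from the centre, 45 mm beyond the disc above: the carousel's front, looking towards the robot within about 25 degrees.
- carousel: turning part: disc, 250 mm diameter, top 34 mm up, with 4 posts, a middle knob (top 84 mm up) and 4 fixed tins (56 mm diameter, tops 102 mm up, 75 mm from the axis; red along +x, anticlockwise from it steel, white, green). Origin on the axis, 22 mm up, z up. Turns freely both ways (drag 0.05 N m, no spring); the shorter way round is always free, stops lie farther off.
- red_tin: the red tea tin, held upright in its place on the carousel (free to twist about its own axis), all red, 56 mm diameter, 68 mm tall; origin at the centre of its underside, on the disc, 75 mm from the turning axis. Not to be touched.
- front_spot (a point): point on the stand, 75 mm from the turning axis straight behind the brass pointer, at the height of the disc's top: the red tin's origin lies exactly here when it faces front
- counter_lever (a joint): the tally counter's sprung lever, turning about a vertical axis: 0 at rest, 1.0 rad at its stop; it grows anticlockwise seen from above. A spring brings it back (about 0.6 N at the peg at rest, 2.6 N at the stop).
- lever_peg (a point): middle of the top of the black upright peg at the lever's end: 12 mm diameter, top 85 mm above the work surface, bare for 34 mm above the lever arm (arm top at 48 mm); 60 mm from the pivot
- lever_pivot (a point): the lever's pivot axis, on top of the fixed grey counter box (75 by 85 mm, 36 mm tall), 41 mm above the work surface
- post0 (a point): middle of the top of one of the four brass posts on the carousel: 14 mm diameter, 120 mm tall, top 154 mm above the work surface (52 mm above the tins' tops), 112 mm from the turning axis, 45 degrees anticlockwise of the red tin seen from above
- post1 (a point): middle of the top of one of the four brass posts on the carousel: 14 mm diameter, 120 mm tall, top 154 mm above the work surface (52 mm above the tins' tops), 112 mm from the turning axis, 135 degrees anticlockwise of the red tin seen from above
- post2 (a point): middle of the top of one of the four brass posts on the carousel: 14 mm diameter, 120 mm tall, top 154 mm above the work surface (52 mm above the tins' tops), 112 mm from the turning axis, 225 degrees anticlockwise of the red tin seen from above
- post3 (a point): middle of the top of one of the four brass posts on the carousel: 14 mm diameter, 120 mm tall, top 154 mm above the work surface (52 mm above the tins' tops), 112 mm from the turning axis, 315 degrees anticlockwise of the red tin seen from above
- whisk_rest: blue ceramic whisk rest, a 56 mm cone, on the top tray; bystander; origin at the centre of its underside
- whisk: bamboo tea whisk, 110 mm tall, upright on the top tray; bystander; origin at the centre of its underside
- caddy: steel caddy, 68 mm diameter, 75 mm tall, on the middle tray; bystander; origin at the centre of its underside
- scoop: wooden scoop, 150 mm long, lying on the middle tray; bystander; origin in its middle, on the underside
- bowl: shallow yellow-glazed bowl, 124 mm across, on the lowest tray; bystander; origin at the centre of its underside
- cup: white cup, 72 mm across, 75 mm tall, loose on the counter top; bystander; origin at the centre of its underside
- tea_bowl: blue tea bowl, 110 mm across, 60 mm tall, loose on the counter top; bystander; origin at the centre of its underside
- syrup: amber bottle, 60 mm diameter, 150 mm tall, loose on the counter top; bystander; origin at the centre of its underside
There are look-alikes about, which are no part of the job. Leave any green or turquoise look-alike of the part that bears counter_lever alone.

How it is judged (in metres and radians):
On the way, in this order (a step that is already met when the one before it is completed fails the run):
1. the counter's lever is swung to its stop (value of joint counter_lever above 0.93 rad), for 0.05 s.
2. the lever has sprung back to rest (value of joint counter_lever below 0.12 rad), for 0.1 s.
3. the red tin is at the front, with the carousel held (horizontal distance between red_tin and front_spot below 0.012 m and contact force between the fingers and carousel above 1 N), for 0.2 s.
At the end, for the whole second after the job is handed in: The red tin's axis is within 12 mm (9 degrees of turn) of the front spot behind the brass pointer, the carousel is still (under 0.1 rad/s), the fingers press on the carousel with more than 1 N, and the counter's lever is back within 0.12 rad of rest (all of step 3 and angular speed of carousel below 0.1 rad/s and value of joint counter_lever below 0.12 rad); the arm keeps its last pose, push and grip.
It fails at once if the robot touches the red tin (contact force between any of the fingers, the arm and red_tin above 0.5 N).
It fails at once if the carousel is spun fast (over 3 rad/s) (angular speed of carousel above 3 rad/s).
It fails at once if a bystander is shifted by more than 15 mm (distance of any of whisk_rest, whisk, caddy, scoop, bowl, cup, tea_bowl, syrup from where it was at the start of the episode above 0.015 m).
It fails at once if a standing bystander is tipped over (angle between any of whisk_rest, whisk, caddy, bowl, cup, tea_bowl, syrup's own z axis and vertical above 0.5 rad).
It also fails if it takes over 51 s, if anything falls off the work surface, if the arm or the gripper's body presses on something with over 40 N, if the wrist force passes 120 N, or if a joint passes its speed limit or range.

## Working session

There is one attempt and no reset: what is moved stays moved. The work goes in short steps, each a Python script; the robot and the scene stay as the last script left them, time stands still between calls to the robot, and variables do not carry over. Pictures are saved under pics/ and viewed, at most 10 in all, crops included, and the job is handed in when it is done.

```bash
mkdir -p pics
cat > h.py <<'E'
import numpy as np, cv2
from workcell import robot
def snap(n,f):
    c=robot.read_camera(n); cv2.imwrite(f'pics/{f}.png',c['color'][:,:,::-1]); return c
def onplane(c,u,v,z):
    T=np.array(c['extrinsics']);d=T[:3,:3]@np.linalg.inv(c['K'])@[u,v,1.];o=T[:3,3]
    return o+d*(z-o[2])/d[2]
def proj(c,p):
    T=np.array(c['extrinsics']);q=c['K']@(T[:3,:3].T@(np.array(p,float)-T[:3,3]));return q[:2]/q[2]
E
python3 - <<'E'
from h import *
for n in('top','side'):
    c=snap(n,n+'0');print(n,c['K'],np.round(c['extrinsics'],3))
o=robot.get_obs();print(o['time'],o['tool_rot'],o['ee_pos'])
E
```

```text
top [[365.42648115   0.         316.99173473]
 [  0.         365.42648115 196.24248996]
 [  0.           0.           1.        ]] [[-1.400000e-02 -9.960000e-01  8.300000e-02  3.725660e+02]
 [-1.000000e+00  1.600000e-02  1.700000e-02 -1.021630e+02]
 [-1.800000e-02 -8.300000e-02 -9.960000e-01  1.341724e+03]
 [ 0.000000e+00  0.000000e+00  0.000000e+00  1.000000e+00]]
side [[518.12548943   0.         322.76375338]
 [  0.         518.12548943 200.0890363 ]
 [  0.           0.           1.        ]] [[-7.880000e-01 -3.730000e-01  4.900000e-01 -4.614300e+02]
 [-6.160000e-01  4.820000e-01 -6.230000e-01  1.110499e+03]
 [-4.000000e-03 -7.930000e-01 -6.100000e-01  1.323408e+03]
 [ 0.000000e+00  0.000000e+00  0.000000e+00  1.000000e+00]]
0.1 [ 1.84336725e-01  9.82862739e-01 -8.84952481e-04 -1.55869524e-04] [181.00128904 465.53937787 241.52068966]
```

View pics/top0.png

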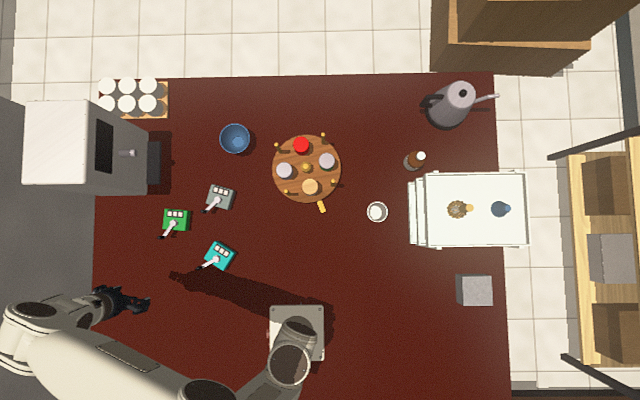

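View pics/side0.png

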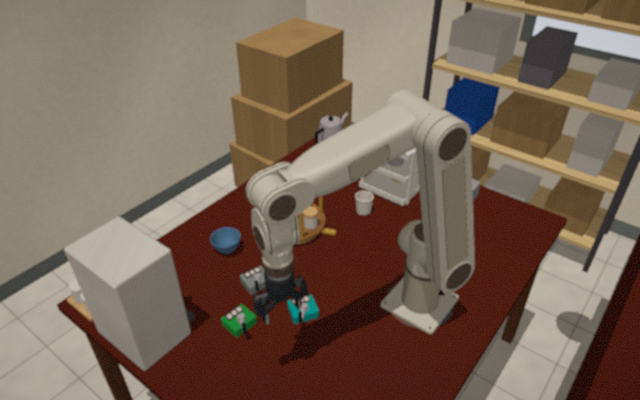

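Run:
```python
import cv2,numpy as np
i=cv2.imread('pics/top0.png')
a=cv2.resize(i[125:220,255:360],None,fx=5,fy=5,interpolation=cv2.INTER_CUBIC)
b=cv2.resize(i[175:225,185:240],None,fx=5,fy=5,interpolation=cv2.INTER_CUBIC)
o=np.zeros((475,800,3),np.uint8);o[:,:525]=a;o[:250,525:]=b
cv2.imwrite('pics/crop0.png',o)
```

```text
(no output)
```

View pics/crop0.png

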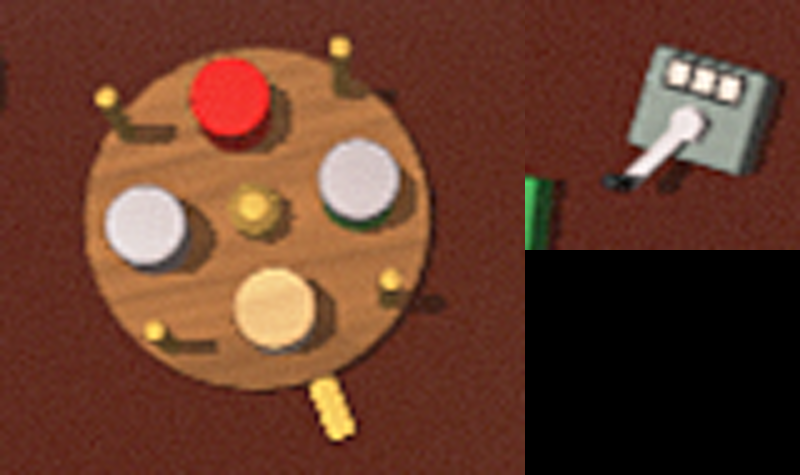

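The crop shows the carousel with the red tin at (230,97), posts at (107,98), (340,47), (155,331) and (390,280), and the pointer tip near (343,435). The grey counter has its pivot at (687,122) and its peg at (615,182).

Run:
```python
from h import *
c=robot.read_camera('top')
A=lambda U,V,z:onplane(c,(U+.5)/5-.5+255,(V+.5)/5-.5+125,z)[:2]
B=lambda U,V,z:onplane(c,(U-525+.5)/5-.5+185,(V+.5)/5-.5+175,z)[:2]
P=[A(107,98,154),A(155,331,154),A(390,280,154),A(340,47,154)]
ctr=np.mean(P,0);print('ctr posts',ctr,[ (np.round(p),round(np.linalg.norm(p-ctr)),round(np.degrees(np.arctan2(*(p-ctr)[::-1])),1)) for p in P])
r=A(230,97,102);print('red',r,np.linalg.norm(r-ctr),np.degrees(np.arctan2(*(r-ctr)[::-1])))
m=(A(258,218,34));print('disc',m)
t=A(341,437,12);b=A(323,381,12)
for q in(t,b):print('ptr',q,np.linalg.norm(q-ctr),np.degrees(np.arctan2(*(q-ctr)[::-1])))
pv=B(687,122,48);pg=B(616,181,85)
print('pivot',pv,'peg',pg,np.linalg.norm(pg-pv),np.degrees(np.arctan2(*(pg-pv)[::-1])))
for n,u,v in(('syrup',420,156),('cup',377,211),('bowl',235,138)):print(n,onplane(c,u,v,75)[:2])
print('teal peg',onplane(c,205,266,85)[:2],'teal',onplane(c,219,256,36)[:2],'green',onplane(c,176,219,36)[:2])
```

```text
ctr posts [584.38170617 -41.63856831] [(array([646.,  51.]), 111, np.float64(56.2)), (array([491.,  20.]), 112, np.float64(146.5)), (array([ 522., -134.]), 111, np.float64(-124.0)), (array([ 678., -104.]), 112, np.float64(-33.6))]
red [657.58051989 -27.38029357] 74.57455818661899 11.022525050145617
disc [583.96717885 -42.61478246]
ptr [ 425.58438951 -100.14198256] 169.23131287774356 -159.77541387924697
ptr [466.62516017 -87.64745488] 126.42555821450716 -158.6588198283467
pivot [476.16346229 276.53841555] peg [433.02162366 314.72798082] 57.61650055901784 138.48444090488792
syrup [ 613.56989873 -442.72939864]
cup [ 423.73145402 -287.62184326]
bowl [689.61798923 206.44785743]
teal peg [244.25577403 304.94098817] teal [273.75920156 271.16550392] green [407.35960737 427.46140343]
```

```bash
cat >> h.py <<'E'
from scipy.spatial.transform import Rotation as Ro
def down(a):  # closing line at angle a (deg)
    y=np.array([np.cos(np.radians(a)),np.sin(np.radians(a)),0]);z=np.array([0,0,-1.])
    return Ro.from_matrix(np.c_[np.cross(y,z),y,z]).as_quat()
def pol(c,r,a,z): return [c[0]+r*np.cos(np.radians(a)),c[1]+r*np.sin(np.radians(a)),z]
PV=np.array([476.2,276.5]);RA=138.5
C=np.array([584.4,-41.6])
E
python3 - <<'E'
from h import *
for off in(0,180):
  print('lever',off)
  for d in(0,30,63):
    q=robot.ik(pol(PV,60,RA+d,66),down(RA+d+off));print(d,None if q is None else np.round(q,2))
for off in(0,90,180,270):
  print('post2',off)
  for d in range(0,172,34):
    q=robot.ik(pol(C,112,-124-d,134),down(-124-d+off));print(d,None if q is None else np.round(q,2))
E
```

```text
lever 0
0 [ 0.63  0.45 -0.18  0.94  0.   -0.21]
30 [ 0.6   0.4  -0.26  0.91  0.   -0.77]
63 [ 0.54  0.38 -0.3   0.89  0.   -1.4 ]
lever 180
0 [ 0.63  0.45 -0.18  0.94  0.    2.93]
30 [ 0.6   0.4  -0.26  0.91  0.    2.38]
63 [ 0.54  0.38 -0.3   0.89  0.    1.74]
post2 0
0 [-0.25  0.39 -0.08  1.1   0.   -2.8 ]
34 [-0.17  0.29 -0.22  1.06  0.   -2.13]
68 [-0.04  0.27 -0.25  1.05  0.   -1.4 ]
102 [ 0.08  0.33 -0.17  1.07  0.   -0.69]
136 [ 0.12  0.44  0.    1.13  0.   -0.05]
170 [0.1  0.56 0.21 1.21 0.   0.51]
post2 90
0 [-0.25  0.39 -0.08  1.1   0.    1.91]
34 [-0.17  0.29 -0.22  1.06  0.    2.59]
68 [-0.04  0.27 -0.25  1.05  0.   -2.97]
102 [ 0.08  0.33 -0.17  1.07  0.   -2.26]
136 [ 0.12  0.44  0.    1.13  0.   -1.62]
170 [ 0.1   0.56  0.21  1.21  0.   -1.06]
post2 180
0 [-0.25  0.39 -0.08  1.1   0.    0.34]
34 [-0.17  0.29 -0.22  1.06  0.    1.01]
68 [-0.04  0.27 -0.25  1.05  0.    1.74]
102 [ 0.08  0.33 -0.17  1.07  0.    2.45]
136 [0.12 0.44 0.   1.13 0.   3.09]
170 [ 0.1   0.56  0.21  1.21  0.   -2.63]
post2 270
0 [-0.25  0.39 -0.08  1.1   0.   -1.23]
34 [-0.17  0.29 -0.22  1.06  0.   -0.56]
68 [-0.04  0.27 -0.25  1.05  0.    0.17]
102 [ 0.08  0.33 -0.17  1.07  0.    0.88]
136 [0.12 0.44 0.   1.13 0.   1.52]
170 [0.1  0.56 0.21 1.21 0.   2.09]
```

```bash
python3 - <<'E'
from h import *
robot.move_to(pol(PV,60,RA,150),down(RA))
robot.grip(42,20)
robot.movel(pol(PV,60,RA,67),v=100)
print(robot.get_obs()['wrist_force'],robot.get_obs()['time'])
robot.grip(0,20)
o=robot.get_obs();print('open',o['opening'],o['finger_force'],o['wrist_force'])
snap('side','grip1')
for d in (13,26,39,50): robot.movel(pol(PV,60,RA+d,67),down(RA+d),v=80)
o=robot.get_obs();print(d,o['wrist_force'],o['opening'])
for d in (54,57,60,63):
    s=robot.movel(pol(PV,60,RA+d,67),down(RA+d),v=30,until_force=6);o=robot.get_obs();print(d,s,o['wrist_force'],o['opening'])
    if s:break
robot.sleep(.15)
print(robot.get_obs()['time'],robot.get_obs()['ee_pos'])
snap('side','stop1')
E
python3 - <<'E'
import cv2,numpy as np
a,b=[cv2.resize(cv2.imread(f'pics/{n}.png')[230:340,200:330],None,fx=3,fy=3,interpolation=cv2.INTER_CUBIC) for n in('grip1','stop1')]
cv2.imwrite('pics/c1.png',np.hstack([a,b]))
E
```

```text
[-0.00723763  0.17510394  0.78361147] 3.2
open 11.351427073879506 20.4985311627388 [-0.12120037  0.65657705  3.22949198]
50 [-2.64374847  1.88120308  6.98175782] 11.260082536010545
54 False [-2.25272207  2.44078064  6.45331056] 11.398150427914361
57 False [-4.22173503  1.86953071  7.07247886] 10.834685267595269
60 True [-1.69077931  3.27287629  3.17378926] 11.308463962054146
6.0 [418.5294506  260.36796302  67.6473783 ]
```

View pics/c1.png

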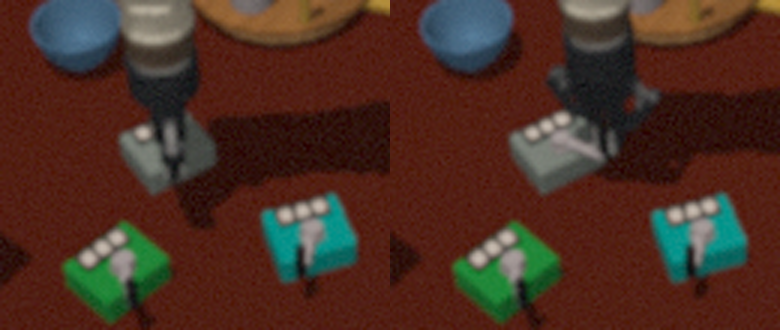

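Run:
```python
from h import *
for d in (59,61,63,65):
    s=robot.movel(pol(PV,60,RA+d,67),down(RA+d),v=30,until_force=15);robot.sleep(.1);o=robot.get_obs()
    t=np.radians(RA+d);F=-o['wrist_force'][0]*-np.sin(t)-o['wrist_force'][1]*np.cos(t)
    print(d,s,np.round(o['wrist_force'],1),'tang',F)
    if s or F>9:break
robot.sleep(.1)
robot.grip(40)
robot.sleep(.4)
robot.movel(pol(PV,60,RA+d,150),v=200)
c=snap('top','after');print(robot.get_obs()['time'])
robot.move_to(pol(C,112,-124,190),down(-124+270))
c=snap('top','after2');print(robot.get_obs()['time'])
i=c['color'][:,:,::-1]
a=cv2.resize(i[175:225,185:240],None,fx=5,fy=5,interpolation=cv2.INTER_CUBIC)
b=cv2.resize(i[125:225,255:360],None,fx=5,fy=5,interpolation=cv2.INTER_CUBIC)
o=np.zeros((500,800,3),np.uint8);o[:,:525]=b;o[:250,525:]=a
cv2.imwrite('pics/c2.png',o)
```

```text
59 False [-3.   5.9  5.8] tang 6.557712176479367
61 False [-3.9 11.   4.1] tang 11.702244299304974
8.2583
9.8083
```

View pics/c2.png

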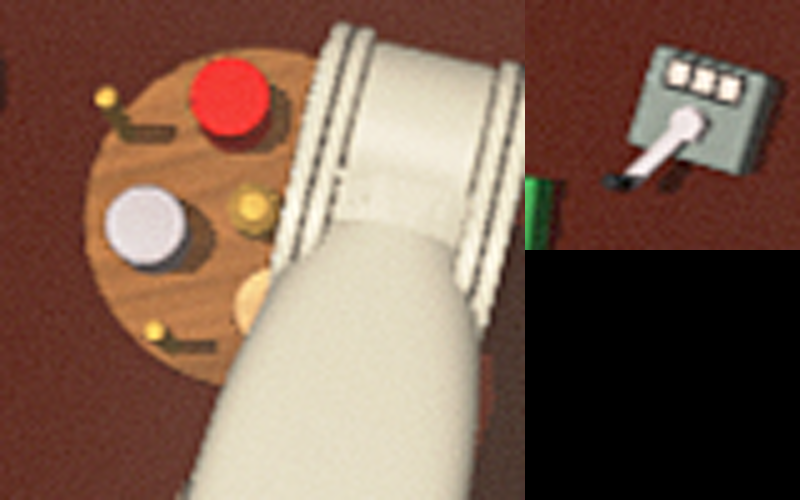

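Run:
```python
from h import *
A0=-124
robot.movel(pol(C,112,A0,136),v=100)
robot.grip(0,25)
o=robot.get_obs();print('grip',o['opening'],o['finger_force'],np.round(o['wrist_force'],1))
t=170.7
for k,d in enumerate(np.linspace(0,t,22)[1:]):
    robot.movel(pol(C,112,A0-d,136),down(A0-d+270),v=60)
    o=robot.get_obs();f=np.linalg.norm(o['wrist_force'])
    if k%4==0: print(round(d),np.round(o['wrist_force'],1),round(o['opening'],1),round(o['time'],1))
    if f>40 or o['opening']<10: print('STOP',d,o['wrist_force'],o['opening']);break
robot.sleep(.3)
c=snap('top','turned');print(robot.get_obs()['time'],np.round(robot.get_obs()['wrist_force'],1))
i=c['color'];h=cv2.cvtColor(i,cv2.COLOR_RGB2HSV)
m=((h[...,0]<5)|(h[...,0]>175))&(h[...,1]>180)&(h[...,2]>180);m[:, :255]=0;m[:,360:]=0
v,u=np.nonzero(m);print(len(u),u.mean(),v.mean())
r=onplane(c,u.mean(),v.mean(),102)[:2];print(r,np.linalg.norm(r-C),np.degrees(np.arctan2(*(r-C)[::-1])))
cv2.imwrite('pics/c3.png',cv2.resize(i[115:225,255:360,::-1],None,fx=5,fy=5,interpolation=cv2.INTER_CUBIC))
```

```text
grip 13.282297932882207 24.749699234962463 [1.4 0.2 3. ]
8 [-0.5 -0.2  7.2] 13.0 11.3
41 [1.1 0.1 6.4] 12.8 12.9
73 [-0.3  0.2  6.9] 13.2 14.6
106 [0.2 0.8 6.1] 12.9 16.3
138 [1.  1.1 6.6] 12.8 17.9
171 [1.  1.5 5.9] 12.9 19.6
19.95 [1.9 0.9 4.7]
0 nan nan
[nan nan] nan nan<stdin>:16: RuntimeWarning: Mean of empty slice.
  ret = ret.dtype.type(ret / rcount)
<stdin>:17: RuntimeWarning: Mean of empty slice.
```

View pics/c3.png

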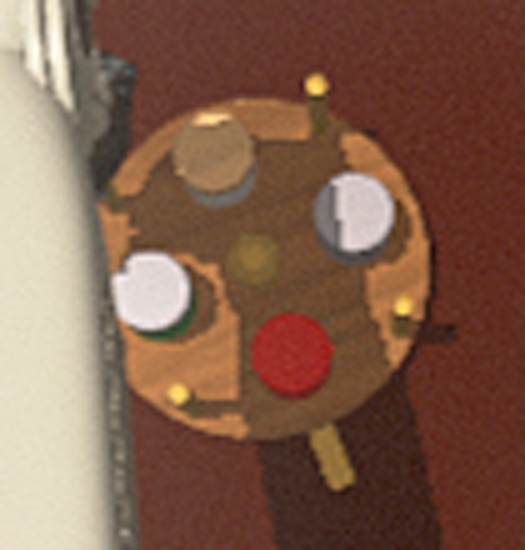

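The red tin, at (292,355), is in line with the pointer, which runs from (321,430) to (342,488). I'll check the numbers before handing in.

Run:
```python
from h import *
c=robot.read_camera('top')
A=lambda U,V,z:onplane(c,(U+.5)/5-.5+255,(V+.5)/5-.5+115,z)[:2]
r=A(292,355,102);fs=pol(C,75,-159.3,34)[:2]
print(r,fs,np.linalg.norm(r-fs),np.degrees(np.arctan2(*(r-C)[::-1])))
o=robot.get_obs();print(o['finger_force'],o['time'])
if np.linalg.norm(r-fs)<5 and o['finger_force']>5: print(robot.finish_job())
```

```text
[512.59458367 -68.23162758] [np.float64(514.2416976877599), np.float64(-68.11061328344428)] 1.6515535218715989 -159.65088510539582
25.07737398147583 20.0
the job is handed in; nothing more can be done
None
```

The job is handed in at 20.0 s: I swung the lever to its stop and it sprang back to rest, then turned the carousel until the red tin measured about 1.7 mm from the front spot, with the gripper still holding a carousel post at 25 N; no verdict was returned.

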